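# Slide the sanding board into its locating notches and close the catch

### The arm

A 7-joint arm with a two-finger parallel gripper is mounted at the origin on a cart in front of the work surface, level with it; the furniture and walls round the work are solid. World frame = base frame: x ahead of the robot, y to its left, z up, the work surface at z = 0. Lengths are in mm, angles in rad, forces in N, time in s.
With the tool pointing down it reaches from about 350 to 900 mm from the base axis. Payload 19.9 kg.
Tool frame: the origin (TCP) lies midway between the tips of the shut fingers; the grasp point (between the pads) lies 19 mm behind it; z points along the fingers, y is the direction in which the jaws open and shut (so a half turn about z gives the same grasp; the last joint's range is limited). The gripper opens to 94 mm and grips with 3 to 60 N. Pads are 16 mm wide; open, the fingers measure 119 mm over their backs; the gripper's body (75 mm by 177 mm) begins 78 mm behind the grasp point.
Start: joints at [1.216, 0.417, -0.01, 1.614, 0.005, 1.111, -0.053], TCP at [192.318, -594.65, 169.625] pointing down, gripper open.
Joint ranges: [-2.81, 2.81], [-0.39, 2.02], [-1.27, 1.25], [0.06, 2.57], [-1.19, 4.33], [0.19, 2], [-2.82, 2.82]. Speed limits (rad/s): [1.89, 1.89, 2.39, 2.39, 3.01, 3.01, 3.01].

### API

Orientations are given as a 3x3 rotation matrix whose columns are the frame's x, y, z axes.
In Python, from plant import sense, eyes, job gives the robot as it stands.
- The arm moves only by the shell command python3 -m creep 'ROWS' [FORCE]. ROWS is JSON, a list of rows, each a list of 7 numbers: the shift along the tool's x, y, z in cm, then the turn, a rotation vector about the tool's x, y, z in degrees, then the opening, from 0 (shut) to 1 (fully open). In form: [[x, y, z, rx, ry, rz, fingers], ...]. A call has 1 to 12 rows; each row is the pose to reach, as a shift and turn from the pose measured when the call began, along the tool's axes at that moment; what a row does not reach only later rows make up. A row lasts 1/12 s, in which the tool goes at most 41.7 mm and 7.16 degrees, less where a joint would pass 70% of its speed; a pose out of reach is approached as far as the arm can. A call with a gripper value outside its range is refused whole. The fingers move at their own pace and stop on an object; FORCE is the grip in N (left out, the last holds). Time passes only in rows, so rows that repeat a pose let the fingers close. It gives the time, the measured TCP pose, the force and the opening at its end, in the units of the state.
- sense(): the state, without advancing time (a new reading comes with each control period).
- eyes.get_image(name): name is "scene" or "side" or "wrist"; returns (picture, depth): 420x560x3 uint8, blue, green, red; 420x560 float32, mm along the optical axis (not along the pixel's ray), 0 where there is no reading.
- eyes.camera_model(name): a dict with "mtx" (3x3 intrinsics, pixels), "view" (4x4, takes a point from world to camera coordinates). Camera axes: x right, y down, z forward; pixel columns grow to the right and rows downward; lengths in mm; the calibration is good to about 2 mm. A picture is of the moment at which its call begins: read the wrist's pose just before it. camera_model takes no time and is no camera call; for the wrist camera it gives the pose at the moment of the call.
- job.finish_job(): hands the job in, once; it reports no verdict.
The state is a dict: "time_s": time; "joints": joint angles; "dq": joint speeds; "effort": joint torques, N m; "ee_pos": TCP position; "orientation": TCP orientation; "force": force on the tool from outside, world axes, zero at the start; "torque": the same for the moment, N m; "grip_width": opening from 0.0 (shut) to 1.0 (fully open).
Only numpy, scipy, OpenCV 4.12 (cv2) and the standard library are available. Lean on these libraries where they do the work, as an engineer would, in place of code of your own. Each camera call takes 0.05 s, during which the arm holds its last target. There are 200 camera calls.

### The job

Push the sanding board along the rails of its blue carrier, by the upright wooden bar at its rear, until it drops into the locating notches and lies level and fully down. Then push the yellow catch by its red pin until it points straight back along the rails over the board, as far as it goes, so that the board is locked. Only push with the fingertips: do not lift or tip the board, and leave the tools and small parts around the carrier where they are.

Things in the scene. Friction and masses are not known exactly. Their poses are not given: they have to be found in the camera images.
- carrier: Fixed blue plate, 325 x 190 x 12 mm, with two aluminium rails along its x and steel guides outside them. Origin: centre of the underside, on the worktop; +x: the way the board is to be pushed; z up. Rail tops at z = 42 mm, |y| = 48 to 82 mm; guides to z = 62 mm, 1.5 mm play a side. Notches 8 mm deep: outer half of the rails x = 72 to 103 mm (front feet), inner half x = -30 to 5 mm (rear feet).
- seat (a point): Point fixed on the carrier at x = 37.5, y = 0, z = 34 mm of its frame, same axes: where the origin of the board lies when it has dropped in. The board drops (8 mm) only here, where all four feet are over their notches; it then has 3 mm of play each way along x and the notch walls stop it.
- sanding_board: Loose plywood board, 150 (x, along the rails) x 160 x 12 mm, 0.5 to 0.95 kg, dark red abrasive sheet on top, four black feet 10 mm high. Origin: under its centre, level with the undersides of the feet; axes as the carrier's. Wood from z = 10 to 22 mm. A brown bar, 120 mm wide, stands on its rear edge up to z = 43 mm. Starts up on the rails, 60 to 110 mm short of the seat; friction 2 to 10 N.
- push_bar (a point): Middle of the rear face of the wooden bar on the board (x = -75, y = 0, z = 32 mm of the board); push here towards +x. The flat rear face reaches from 10 to 43 mm above the undersides of the feet.
- catch (a joint): Angle of the yellow catch: 0 = open, pointing to the carrier's +y; grows anticlockwise seen from above; 1.57 = closed, pointing to the carrier's -x over the front of the board; stop at 1.6. Friction holds it (about 1 N at the pin). Starts at 0 to 0.3. Its underside is 61 mm above the worktop: a board that has dropped in passes 3.5 mm below it, one still up on the rails blocks it.
- catch_pivot (a point): Hinge axis of the catch, vertical: fixed on the carrier at x = 142.5, y = 0 mm; height 67 mm = top of the yellow arm. The arm is 20 mm wide, 6 mm thick and reaches 66 mm from the axis.
- catch_pin (a point): Middle of the top end of the red upright pin on the catch: 12 mm diameter, 58 mm from the hinge axis, standing from 67 to 95 mm above the worktop.
- marker: Bystander: white and red marker pen, 132 mm long. Origin: centre of the underside.
- discs: Bystander: small stack of dark red round sanding discs, 78 mm across, 9 mm high. Origin: centre of the underside.
- roll_2: Bystander: dark red abrasive roll, 56 mm long, 24 mm thick, beyond the left end of the carrier. Origin: centre of the underside.
- roll: Bystander: dark red abrasive roll, 59 mm long, 25 mm thick, to the right of the carrier. Origin: centre of the underside.

How it is judged (in metres and radians):
On the way, in this order (a step that is already met when the one before it is completed fails the run):
1. the board has dropped into the notches, level, with the catch still open (horizontal distance between sanding_board and seat below 0.0065 m and z of sanding_board in the frame of seat below 0.0025 m and angle between sanding_board's own z axis and vertical below 0.03 rad and value of joint catch below 0.6 rad), for 0.2 s.
2. the catch is swung over the seated board (horizontal distance between sanding_board and seat below 0.0065 m and z of sanding_board in the frame of seat below 0.0025 m and angle between sanding_board's own z axis and vertical below 0.03 rad and value of joint catch above 1.45 rad), for 0.2 s.
At the end, for the whole second after the job is handed in: The board lies in its notches (origin within 6.5 mm of the seat horizontally, no more than 2.5 mm above it, tilted less than 0.03 rad), at rest, and the catch is closed over it (joint above 1.45 rad) (all of step 2 and linear speed of sanding_board below 0.01 m/s); the robot touches nothing.
It fails at once if the board is lifted more than 12 mm off the rails (z of sanding_board in the frame of seat above 0.02 m).
It fails at once if the board is tipped more than 0.25 rad (angle between sanding_board's own z axis and vertical above 0.25 rad).
It fails at once if a bystander is moved more than 20 mm (distance of any of discs, marker, roll_2, roll from where it was at the start of the episode above 0.02 m).
It also fails if it takes over 48 s, if anything falls off the work surface, if the arm or the gripper's body presses on something with over 40 N, if the wrist force passes 120 N, or if a joint passes its speed limit or range.

## Working session

There is one attempt and no reset: what is moved stays moved. The work goes in short steps, Python scripts to look and compute and a shell command to move; the robot and the scene stay as the last step left them, time stands still between calls to the robot, and variables do not carry over. Pictures are saved under pics/ and viewed, about 8 in all and at most 12, crops included, and the job is handed in when it is done.

```bash
mkdir -p pics; ls; python3 - <<'E'
from plant import sense, eyes
import cv2, numpy as np
s=sense(); print(s)
for n in ["scene","side"]:
    im,d=eyes.get_image(n); cv2.imwrite(f"pics/{n}0.png",im); np.save(f"pics/{n}0.npy",d)
    m=eyes.camera_model(n); print(n,m["mtx"].tolist(),np.round(m["view"],3).tolist())
E
```

```text
pics
{'time_s': 0.0, 'joints': array([ 1.21649423,  0.41797963, -0.01030477,  1.61415655,  0.00471174,
        1.11070738, -0.05300547]), 'dq': array([ 0.00013735,  0.00067638,  0.0011658 , -0.00040391,  0.00131649,
       -0.00017415,  0.00099358]), 'effort': array([-2.76765597e-03, -8.51249456e+01,  6.37397747e-01, -4.25994730e+01,
       -4.89560177e-02,  1.85655121e-02,  1.01863268e-04]), 'ee_pos': array([ 192.18230071, -594.28051521,  169.02919127]), 'orientation': array([[ 9.51472070e-01,  3.07734751e-01, -4.72867403e-04],
       [ 3.07735097e-01, -9.51471401e-01,  1.13266169e-03],
       [-1.01360449e-04, -1.22321385e-03, -9.99999247e-01]]), 'force': array([-0.121555  , -0.18249666, -0.95759982]), 'torque': array([ 0.00739476, -0.03473353,  0.03102113]), 'grip_width': 1.003845167014249}
scene [[490.76883205364106, 0.0, 280.39542046967773], [0.0, 490.76883205364106, 209.28012193260184], [0.0, 0.0, 1.0]] [[-0.746, -0.666, 0.008, 450.145], [-0.425, 0.467, -0.775, 278.504], [0.513, -0.581, -0.632, 977.339], [0.0, 0.0, 0.0, 1.0]]
side [[458.2128370379738, 0.0, 285.39532990031324], [0.0, 458.2128370379738, 203.8493467819382], [0.0, 0.0, 1.0]] [[-0.996, -0.092, 0.012, 561.515], [-0.047, 0.393, -0.918, 66.089], [0.08, -0.915, -0.396, 1193.838], [0.0, 0.0, 0.0, 1.0]]
```

View pics/scene0.png

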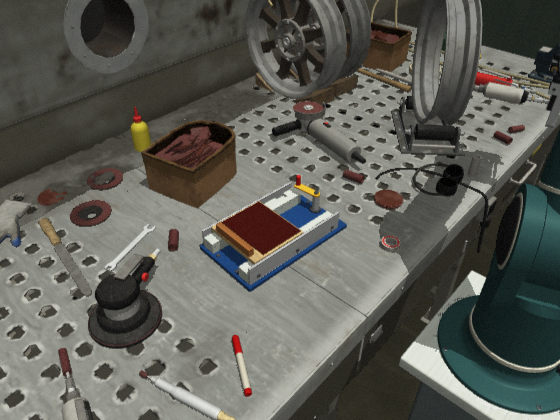

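View pics/side0.png

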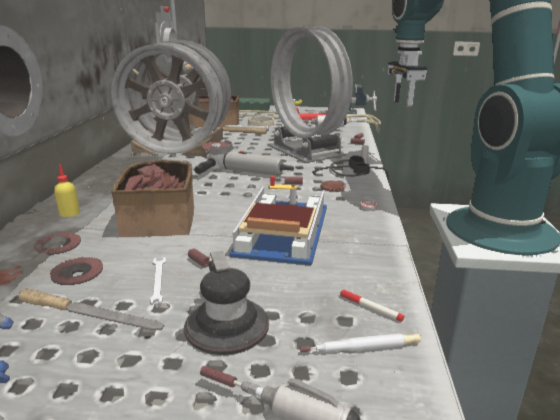

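Scene: carrier at px (200–346, 180–288), bar near (235,245), red pin (298,180), catch (308,190) at the far end. Side: board bar (275,227), pin (272,182). The carrier's +x runs away from the side camera.

```bash
cat > h.py <<'E'
import cv2, numpy as np
from plant import sense, eyes
def cloud(n, im, d, m):
    K=m["mtx"]; V=np.linalg.inv(np.array(m["view"]))
    v,u=np.mgrid[:im.shape[0],:im.shape[1]]
    P=np.stack([(u-K[0][2])/K[0][0]*d,(v-K[1][2])/K[1][1]*d,d,np.ones_like(d)],-1)
    return (P@V.T)[...,:3]
def masks(im):
    h=cv2.cvtColor(im,cv2.COLOR_BGR2HSV); H,S,Vv=h[...,0],h[...,1],h[...,2]
    return dict(blue=(H>100)&(H<125)&(S>140)&(Vv>40), yellow=(H>18)&(H<32)&(S>150)&(Vv>120),
      red=((H<5)|(H>174))&(S>180)&(Vv>130), bar=(H>5)&(H<18)&(S>110)&(Vv>60), dark=((H<6)|(H>172))&(S>110)&(Vv<115))
E
python3 - <<'E'
from h import *
for n in ["scene","side"]:
    im=cv2.imread(f"pics/{n}0.png"); d=np.load(f"pics/{n}0.npy"); m=eyes.camera_model(n)
    P=cloud(n,im,d,m); ok=d>0
    box=np.zeros(d.shape,bool)
    if n=="scene": box[165:300,190:360]=1
    else: box[170:265,225:335]=1
    for k,mk in masks(im).items():
        q=P[mk&ok&box]
        if len(q)<4: print(n,k,len(q)); continue
        print(n,k,len(q),"med",np.median(q,0).round(1),"zpct",np.percentile(q[:,2],[2,50,98]).round(1),end=" ")
        r=cv2.minAreaRect(q[:,:2].astype(np.float32)); print("rect",np.round(r[0],1),np.round(r[1],1),round(r[2],1))
        print("   box",np.round(cv2.boxPoints(r)).tolist())
E
```

```text
scene blue 1733 med [558.3 132.   11.8] zpct [ 6.9 11.8 15.2] rect [557.3  69.9] [324.7 189.8] 84.1
   box [[446.0, -82.0], [635.0, -101.0], [668.0, 222.0], [479.0, 241.0]]
scene yellow 122 med [575.3 -70.   67. ] zpct [25.9 67.  70.2] rect [ 640.6 -144.5] [ 64.1 252.1] 40.7
   box [[534.0, -70.0], [698.0, -261.0], [747.0, -219.0], [583.0, -28.0]]
scene red 9 med [605.2 -69.3  95.7] zpct [93.1 95.7 97. ] rect [604.7 -71.1] [ 7. 13.] 24.2
   box [[599.0, -67.0], [604.0, -78.0], [611.0, -76.0], [605.0, -64.0]]
scene bar 1771 med [797.2 100.2  64.9] zpct [  8.2  64.9 106.8] rect [656.1 -34. ] [461.3 356.2] 85.9
   box [[462.0, -251.0], [817.0, -277.0], [850.0, 183.0], [495.0, 209.0]]
scene dark 2089 med [562.7 113.7  65.6] zpct [21.8 65.6 69. ] rect [658.5 -58.2] [447.7 359.8] 85.7
   box [[463.0, -268.0], [821.0, -295.0], [854.0, 152.0], [496.0, 178.0]]
side blue 0
side yellow 0
side red 0
side bar 485 med [571.8 198.7  80.7] zpct [65.9 80.7 87.2] rect [562.8  71.7] [269.8 144. ] 81.5
   box [[472.0, -51.0], [614.0, -72.0], [654.0, 194.0], [511.0, 216.0]]
side dark 803 med [561.5 108.8  66.6] zpct [64.8 66.6 68.4] rect [567.  115.8] [109.6 144.7] 83.4
   box [[489.0, 70.0], [633.0, 53.0], [645.0, 162.0], [501.0, 179.0]]
```

Blue plate rectangle fits 325×190 exactly: centre (557,70), +x ≈ (-0.103,-0.995). Now the bar's position, and obstacles on the way over.

```bash
cat >> h.py <<'E'
C=np.array([557.3,69.9,0]); a=np.deg2rad(84.1); ex=-np.array([np.cos(a),np.sin(a),0]); ey=np.array([-ex[1],ex[0],0])
R=np.array([ex,ey,[0,0,1]]).T
def tocar(p): return (np.asarray(p)-C)@R
def tow(p): return C+R@np.asarray(p,float)
def totool(pw):  # shift in cm from present pose
    s=sense(); return (s["orientation"].T@(np.asarray(pw)-s["ee_pos"])/10).round(2)
def turnz(axis_y_world):  # deg about tool z to bring tool y onto +- the axis
    y=sense()["orientation"].T@axis_y_world; return np.rad2deg(np.arctan2(-y[0],y[1])).round(1)
E
python3 - <<'E'
from h import *
allp=[]
for n in ["scene","side"]:
    im=cv2.imread(f"pics/{n}0.png"); d=np.load(f"pics/{n}0.npy"); m=eyes.camera_model(n)
    P=cloud(n,im,d,m); Q=tocar(P); ok=d>0; M=masks(im)
    b=M["bar"]&ok&(Q[...,2]>60)&(Q[...,2]<95)&(Q[...,0]>-160)&(Q[...,0]<0)&(abs(Q[...,1])<75)
    q=Q[b]; t=q[q[:,2]>82]
    print(n,"bar x pct",np.percentile(q[:,0],[2,10,50,90,98]).round(1),"y",np.percentile(q[:,1],[1,99]).round(1),"top x",np.percentile(t[:,0],[2,50,98]).round(1))
    k=M["dark"]&ok&(Q[...,2]>58)&(Q[...,2]<75)&(abs(Q[...,0])<150)&(abs(Q[...,1])<85)
    print(n,"sheet x",np.percentile(Q[k][:,0],[1,99]).round(1),"y",np.percentile(Q[k][:,1],[1,99]).round(1))
    p=Q[M["red"]&ok&(Q[...,2]>68)&(Q[...,2]<100)&(abs(Q[...,0])<170)&(abs(Q[...,1])<85)]; 
    if len(p): print(n,"pin",np.median(p,0),len(p))
    allp.append(P[ok])
A=np.vstack(allp); A=A[(A[:,2]>100)&(A[:,0]>150)&(A[:,0]<950)&(abs(A[:,1])<800)]
for y in range(-700,400,100):
    s=A[(A[:,1]>=y)&(A[:,1]<y+100)]
    print(y,[(x,int(s[(s[:,0]>=x)&(s[:,0]<x+100)][:,2].max())) for x in range(150,950,100) if ((s[:,0]>=x)&(s[:,0]<x+100)).sum()>8])
g=tow([-175,0,0]); print("above start",g, "turn",turnz(ey), totool([g[0],g[1],250]))
E
```

```text
scene bar x pct [-132.6 -131.7 -127.4 -100.   -26.4] y [-71.8  62.8] top x [-132.3 -125.1 -117.2]
scene sheet x [-101.2   12.2] y [-67.7  76.2]
scene pin [133.53242369  61.89707195  95.70619601] 9
side bar x pct [-134.8 -133.1 -130.6 -120.3  -76. ] y [-53.4  62.2] top x [-134.5 -128.9 -118.2]
side sheet x [-95.9   3.6] y [-65.5  75.2]
-700 [(150, 472), (250, 550), (450, 462), (550, 460), (850, 361)]
-600 [(150, 550), (250, 550), (350, 439), (450, 455), (550, 458), (850, 365)]
-500 [(150, 549), (350, 347), (450, 392)]
-400 []
-300 []
-200 []
-100 [(750, 128), (850, 126)]
0 [(750, 128), (850, 126)]
100 [(750, 128), (850, 127)]
200 []
300 [(550, 111), (650, 112)]
above start [575.28869394 243.972993     0.        ] turn -66.2 [ 62.25 -67.98  -8.02]
```

```bash
python3 -m creep '[[2,-5.5,-1.5,0,0,0,0],[4,-11,-3,0,0,0,0],[6.1,-16.3,-4,0,0,-5,0],[9,-18.5,-5,0,0,-10,0],[12,-21,-6,0,0,-15,0],[15,-23,-7,0,0,-20,0],[18,-25,-8,0,0,-25,0],[21,-27.5,-8,0,0,-30,0],[24,-30,-8,0,0,-35,0],[27,-32.5,-8,0,0,-40,0],[30,-34.5,-8,0,0,-45,0],[31.3,-35.5,-8,0,0,-45,0]]'
python3 - <<'E'
from h import *
C+=4*ey; g=tow([-175,0,0]); print(g,totool([g[0],g[1],250]),turnz(ey),sense()["joints"].round(2))
E
```

```text
time_s: 1.1
ee_pos: [381.6, -157.9, 249.7]
orientation: [[0.449, 0.893, 0.0], [0.893, -0.449, 0.0], [0.0, -0.0, -1.0]]
force: [1.3, -0.8, -0.5]
grip_width: 0.185
[579.26750521 243.56182285   0.        ] [ 4.475e+01 -3.800e-01 -1.000e-02] -20.8 [ 0.79 -0.04 -0.46  1.98 -0.02  1.2  -0.12]
```

```bash
python3 -m creep '[[4,0,0,0,0,-3,0],[8,0,0,0,0,-6,0],[12,0,0,0,0,-9,0],[16,0,0,0,0,-12,0],[20,0,0,0,0,-15,0],[24,0,0,0,0,-18,0],[28,0,0,0,0,-20.8,0],[32,0,0,0,0,-20.8,0],[36,0,0,0,0,-20.8,0],[40,-0.2,0,0,0,-20.8,0],[43,-0.4,0,0,0,-20.8,0],[44.7,-0.4,0,0,0,-20.8,0]]'
python3 - <<'E'
from h import *
m=eyes.camera_model("wrist"); im,d=eyes.get_image("wrist"); cv2.imwrite("pics/w1.png",im); np.save("pics/w1.npy",d)
P=cloud("w",im,d,m); Q=tocar(P); ok=d>0; M=masks(im)
print(np.array(m["view"]).round(2).tolist())
for k,z0,z1 in [("bar",80,90),("dark",60,72),("blue",8,16),("yellow",62,72),("red",90,100)]:
    q=Q[M[k]&ok&(Q[...,2]>z0)&(Q[...,2]<z1)&(abs(Q[...,0])<200)&(abs(Q[...,1])<120)]
    if len(q)>5: print(k,len(q),"x",np.percentile(q[:,0],[1,50,99]).round(1),"y",np.percentile(q[:,1],[1,50,99]).round(1))
E
```

```text
time_s: 2.1
ee_pos: [578.6, 247.0, 249.0]
orientation: [[0.1, 0.995, -0.002], [0.995, -0.1, 0.002], [0.001, -0.002, -1.0]]
force: [-0.8, -0.4, 0.8]
grip_width: 0.007
[[0.99, -0.1, 0.0, -551.53], [-0.1, -0.96, 0.26, 245.94], [-0.03, -0.26, -0.97, 547.05], [0.0, 0.0, 0.0, 1.0]]
bar 1000 x [-133.  -126.6 -119.4] y [-53.3   4.4  63.2]
dark 2260 x [-104.4  -72.2  -37.3] y [-66.7  43.4  79.3]
blue 1158 x [-162.3 -152.   124.4] y [-84.6   9.7  95.1]
yellow 25 x [132.1 137.8 146. ] y [-1.3  1.9 11.5]
```

View pics/w1.png

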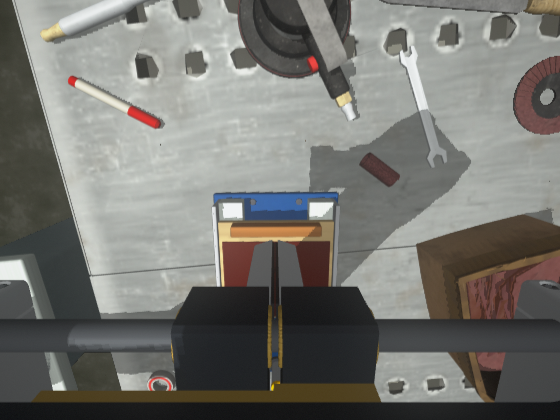

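Wrist: bar at px (275,230), rear of blue plate (215–338, 193–220), roll_2 at (380,170) well clear. The bar centre is 4.5 mm to carrier +y of my frame; adjust, and descend behind it.

```bash
echo 'C=C+4.5*ey' >> h.py; python3 - <<'E'
from h import *
print(tocar(sense()["ee_pos"]), totool(tow([-160,0,58])), turnz(ey), totool(tow([-142,0,58])))
E
```

```text
[-179.80164803   -1.36162552  248.81619041] [-2.02  0.17 19.08] 0.2 [-3.82  0.16 19.07]
```

```bash
python3 -m creep '[[-1,0.1,3,0,0,0,0],[-2,0.1,6,0,0,0,0],[-2,0.1,9,0,0,0,0],[-2,0.1,12,0,0,0,0],[-2,0.1,15,0,0,0,0],[-2,0.1,17.5,0,0,0,0],[-2,0.1,19.1,0,0,0,0],[-2,0.1,19.1,0,0,0,0]]'
python3 -m creep '[[-0.6,0,0,0,0,0,0],[-1.2,0,0,0,0,0,0],[-1.6,0,0,0,0,0,0],[-1.9,0,0,0,0,0,0],[-2.2,0,0,0,0,0,0],[-2.5,0,0,0,0,0,0],[-2.8,0,0,0,0,0,0],[-3.1,0,0,0,0,0,0],[-3.5,0,0,0,0,0,0],[-4,0,0,0,0,0,0]]'
python3 - <<'E'
from h import *
print(tocar(sense()["ee_pos"]))
E
```

```text
time_s: 2.82
ee_pos: [575.6, 227.7, 54.2]
orientation: [[0.099, 0.995, -0.007], [0.995, -0.099, 0.001], [-0.0, -0.007, -1.0]]
force: [0.1, -0.0, -0.1]
grip_width: 0.009
time_s: 3.65
ee_pos: [571.6, 187.8, 54.2]
orientation: [[0.098, 0.995, -0.007], [0.995, -0.098, 0.001], [0.0, -0.007, -1.0]]
force: [0.1, 0.9, -0.2]
grip_width: 0.007
[-118.73549407   -2.4336346    54.2165932 ]
```

```bash
python3 - <<'E'
from h import *
im,d=eyes.get_image("side"); m=eyes.camera_model("side"); Q=tocar(cloud("s",im,d,m)); M=masks(im)
cv2.imwrite("pics/s1.png",cv2.resize(im[120:290,190:370],None,fx=4,fy=3.5,interpolation=cv2.INTER_CUBIC)[:600,:720])
b=M["bar"]&(d>0)&(Q[...,2]>78)&(Q[...,2]<92)&(Q[...,0]>-160)&(Q[...,0]<0)&(abs(Q[...,1])<75)
print(b.sum(),np.percentile(Q[b][:,0],[2,50,98]),sense()["force"])
E
```

```text
281 [-135.24170196 -130.54797562 -119.21952314] [ 1.47275713 -1.12087722 -0.04122837]
```

View pics/s1.png

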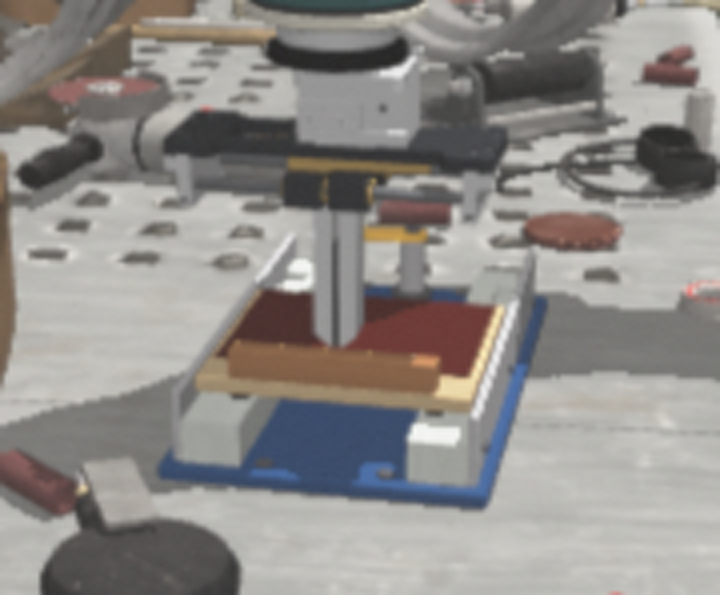

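The crop shows the fingertip (335,345) beyond the bar's top edge (bar 230–438, 345–390), which contradicts the reported TCP. Check the finger's real position from the depth.

```bash
python3 - <<'E'
from h import *
s=sense(); print(s["ee_pos"],s["joints"].round(3))
for n in ["side","scene"]:
    im,d=eyes.get_image(n); m=eyes.camera_model(n); P=cloud(n,im,d,m); Q=tocar(P)
    V=np.array(m["view"]);K=np.array(m["mtx"]); 
    c=K@(V@np.append(s["ee_pos"],1))[:3]; u,v=c[:2]/c[2]; print(n,"TCP px",u,v,"z",c[2])
    if n=="side": print("crop px",(u-190)*4,(v-120)*3.5)
    cu=int(round(u))
    for r in range(int(v)-30,int(v)+12,3): print(r,Q[r,cu].round(0),im[r,cu])
    cv2.circle(im,(int(u),int(v)),2,(0,255,0),-1); cv2.imwrite(f"pics/{n}2.png",im)
im=cv2.imread("pics/scene2.png"); cv2.imwrite("pics/scene2c.png",cv2.resize(im[130:300,190:370],None,fx=4,fy=3.5,interpolation=cv2.INTER_CUBIC))
E
```

```text
[571.69164994 186.45808579  54.11823754] [ 0.138  0.606 -0.68   1.747  0.449  0.958 -0.821]
side TCP px 274.8053991816614 231.33330340031927 z 1047.391316866569
crop px 339.22159672664566 389.66656190111746
201 [-126.   -4.  133.] [145 145 146]
204 [-126.   -4.  126.] [145 145 146]
207 [-122.   -4.  117.] [145 145 146]
210 [-126.   -4.  111.] [145 146 147]
213 [-127.   -5.  105.] [145 146 147]
216 [-127.   -5.   97.] [145 145 147]
219 [-121.   -3.   87.] [ 79  89 122]
222 [-132.   -6.   85.] [ 76 103 139]
225 [-130.   -5.   76.] [ 74 100 134]
228 [-132.   -6.   70.] [ 71  95 128]
231 [-131.   -5.   62.] [103 131 152]
234 [-132.   -6.   55.] [108 126 139]
237 [-65.   9.  12.] [107  76  60]
240 [-84.   5.  14.] [109  78  60]
scene TCP px 236.87491762654176 244.30598534029045 z 1127.8195770652658
214 [-120.  -13.  153.] [90 91 89]
217 [-121.  -14.  146.] [87 90 90]
220 [-124.  -17.  141.] [89 95 91]
223 [-124.  -16.  131.] [91 94 94]
226 [-123.  -15.  122.] [90 93 93]
229 [-124.  -16.  114.] [89 91 89]
232 [-123.  -14.  103.] [90 91 92]
235 [-117.   -5.   84.] [25 48 75]
238 [-125.  -14.   86.] [ 39  67 100]
241 [-129.  -20.   84.] [ 32  63 101]
244 [-130.  -20.   76.] [23 46 75]
247 [-130.  -20.   66.] [31 56 80]
250 [-131.  -21.   58.] [53 72 83]
253 [-110.   10.   13.] [70 38 19]
```

View pics/scene2c.png

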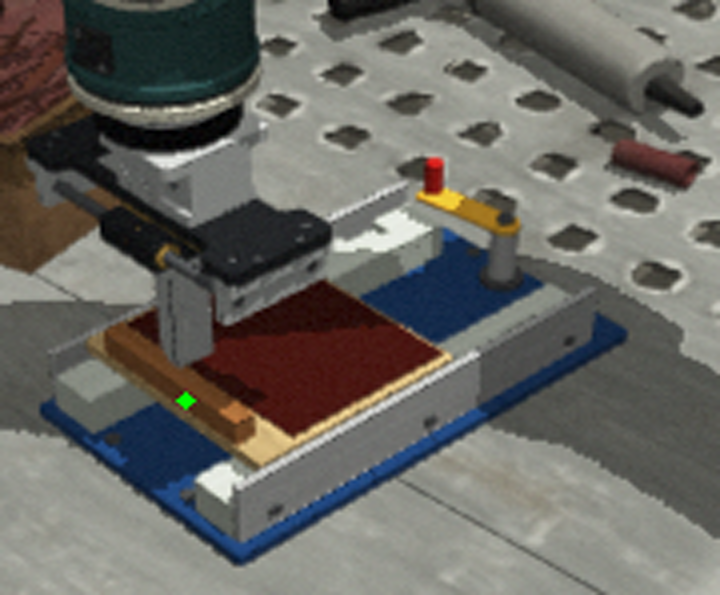

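The finger is actually hovering just above the bar (depth shows its visible rear face at x≈-126 ending at z≈90), while the reported TCP z is 54, so the real tips are about 35 mm higher than reported. I'll back off behind the bar and measure the tip in the free.

```bash
python3 -m creep '[[0,0,-0.8,0,0,0,0],[0,0,-1.5,0,0,0,0],[1.5,0,-1.5,0,0,0,0],[3,0,-1.5,0,0,0,0],[4.3,0.2,-1.5,0,0,0,0],[5,0.2,-1.5,0,0,0,0],[5,0.2,-1.5,0,0,0,0]]'
python3 - <<'E'
from h import *
s=sense(); print(tocar(s["ee_pos"]))
for n in ["side","scene"]:
    im,d=eyes.get_image(n); m=eyes.camera_model(n); Q=tocar(cloud(n,im,d,m)); V=np.array(m["view"]);K=np.array(m["mtx"])
    t=tocar(s["ee_pos"])
    k=(d>0)&(abs(Q[...,0]-t[0])<18)&(abs(Q[...,1]-t[1])<18)&(Q[...,2]>25)&(Q[...,2]<150)
    q=Q[k]; print(n,k.sum(),"zmin",np.percentile(q[:,2],[0,1,3,10]).round(1),"x",np.percentile(q[:,0],[2,50,98]).round(1),"y",np.percentile(q[:,1],[2,50,98]).round(1))
    vv,uu=np.where(k); print("rows",vv.min(),vv.max(),"cols",uu.min(),uu.max())
    for dz in (0,35): c=K@(V@np.append(s["ee_pos"]+[0,0,dz],1))[:3]; print(" TCP px +",dz,(c[:2]/c[2]).round(1))
    if n=="side": cv2.imwrite("pics/s3.png",cv2.resize(im[120:290,190:370],None,fx=4,fy=3.5,interpolation=cv2.INTER_CUBIC))
E
```

```text
time_s: 4.38
ee_pos: [578.6, 239.0, 69.5]
orientation: [[0.097, 0.995, -0.007], [0.995, -0.097, 0.001], [0.001, -0.007, -1.0]]
force: [-0.6, 0.3, -0.7]
grip_width: 0.003
[-170.36596262   -0.67648629   69.47942839]
side 220 zmin [107.  107.9 110.2 113.9] x [-182.1 -178.3 -169.3] y [-12.   -0.5  12.3]
rows 202 221 cols 262 274
 TCP px + 0 [268.9 235.7]
 TCP px + 35 [268.9 221.1]
scene 179 zmin [106.5 109.  113.1 116.2] x [-178.7 -175.7 -159.7] y [-15.3 -11.4   9.2]
rows 222 239 cols 209 223
 TCP px + 0 [217.4 249.8]
 TCP px + 35 [216.2 238.2]
```

View pics/s3.png

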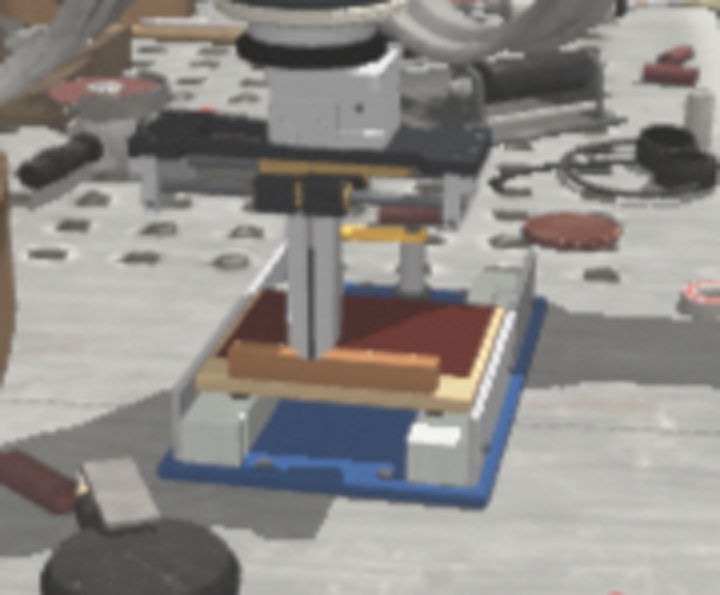

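Fingertip confirmed at real z≈107 (crop (312,357)) with reported 69.5: constant offset of about +37 mm, horizontal agrees. Go down 4.8 cm and push.

```bash
python3 -m creep '[[0,0.1,1.2,0,0,0,0],[0,0.1,2.4,0,0,0,0],[0,0.1,3.6,0,0,0,0],[0,0.1,4.8,0,0,0,0],[-0.6,0.1,4.8,0,0,0,0],[-1.2,0.1,4.8,0,0,0,0],[-1.8,0.1,4.8,0,0,0,0],[-2.4,0.1,4.8,0,0,0,0],[-2.8,0.1,4.8,0,0,0,0],[-3.2,0.1,4.8,0,0,0,0],[-3.6,0.1,4.8,0,0,0,0],[-4,0.1,4.8,0,0,0,0]]'
cat >> h.py <<'E'
def board(n="side"):
    im,d=eyes.get_image(n); m=eyes.camera_model(n); Q=tocar(cloud(n,im,d,m)); M=masks(im); s=sense()
    b=M["bar"]&(d>0)&(Q[...,2]>68)&(Q[...,2]<95)&(Q[...,0]>-160)&(Q[...,0]<0)&(abs(Q[...,1])<75); q=Q[b]
    k=M["dark"]&(d>0)&(Q[...,2]>48)&(Q[...,2]<75)&(Q[...,0]>-110)&(Q[...,0]<125)&(abs(Q[...,1])<85); r=Q[k]
    print(n,"bar x",np.percentile(q[:,0],[2,50]).round(1),"ztop",np.percentile(q[:,2],[50,97]).round(1),"sheet x",np.percentile(r[:,0],[1,99]).round(1),"z",np.percentile(r[:,2],[5,50,95]).round(1))
    print("tcp",tocar(s["ee_pos"]).round(1),"F",s["force"].round(1),"t",s["time_s"]); return im
E
python3 -c "
from h import *
board()"
```

```text
time_s: 5.48
ee_pos: [575.7, 197.5, 21.7]
orientation: [[0.098, 0.995, -0.006], [0.995, -0.098, 0.002], [0.001, -0.006, -1.0]]
force: [0.0, 6.0, 0.8]
grip_width: 0.003
side bar x [-121.4 -117.6] ztop [79.7 86.9] sheet x [-83.6  17.3] z [64.9 66.5 67.9]
tcp [-128.     0.8   21.7] F [-1.   4.   1.8] t 5.5333
```

```bash
python3 -m creep '[[-0.6,0,0,0,0,0,0],[-1.2,0,0,0,0,0,0],[-1.8,0,0,0,0,0,0],[-2.4,0,0,0,0,0,0],[-3,0,0,0,0,0,0],[-3.6,0,0,0,0,0,0],[-4.2,0,0,0,0,0,0],[-4.8,0,0,0,0,0,0],[-5.4,0,0,0,0,0,0],[-6,0,0,0,0,0,0],[-6.6,0,0,0,0,0,0],[-7,0,0,0,0,0,0]]'
python3 -c "
from h import *
board()"
```

```text
time_s: 6.53
ee_pos: [569.0, 127.0, 22.1]
orientation: [[0.099, 0.995, -0.005], [0.995, -0.099, 0.002], [0.001, -0.005, -1.0]]
force: [0.9, 5.5, -0.5]
grip_width: 0.004
side bar x [-51.  -46.9] ztop [80.2 86.9] sheet x [-14.8  60.3] z [65.1 66.4 67.8]
tcp [-57.3   1.4  22.1] F [-1.2  3.3  2.2] t 6.5833
```

```bash
python3 -m creep '[[-0.1,0,0,0,0,0,0],[-0.2,0,0,0,0,0,0],[-0.3,0,0,0,0,0,0],[-0.4,0,0,0,0,0,0],[-0.5,0,0,0,0,0,0],[-0.6,0,0,0,0,0,0],[-0.7,0,0,0,0,0,0],[-0.8,0,0,0,0,0,0],[-0.9,0,0,0,0,0,0],[-1.0,0,0,0,0,0,0]]'
python3 -c "
from h import *
board()"
```

```text
time_s: 7.42
ee_pos: [567.9, 116.3, 22.0]
orientation: [[0.099, 0.995, -0.005], [0.995, -0.099, 0.002], [0.001, -0.006, -1.0]]
force: [0.4, 4.4, -1.2]
grip_width: 0.005
side bar x [-40.1 -35.7] ztop [75.6 78.9] sheet x [-4.1 64. ] z [57.  58.5 59.8]
tcp [-47.1   1.3  22. ] F [-0.2  4.3 -1.2] t 7.4667
```

The board has dropped 8 mm (sheet 66.4 → 58.5, bar top 86.9 → 78.9). Retreat, rise, and check tilt and catch.

```bash
python3 -m creep '[[0.8,0,0,0,0,0,0],[1.8,0,0,0,0,0,0],[2.5,0,-2,0,0,0,0],[2.5,0,-5,0,0,0,0],[2.5,0,-8,0,0,0,0],[2.5,0,-10,0,0,0,0],[2.5,0,-12,0,0,0,0],[2.5,0,-12,0,0,0,0]]'
cat >> h.py <<'E'
def tilt():
    im,d=eyes.get_image("scene"); m=eyes.camera_model("scene"); Q=tocar(cloud("scene",im,d,m)); M=masks(im)
    r=Q[M["dark"]&(d>0)&(Q[...,2]>50)&(Q[...,2]<75)&(Q[...,0]>-20)&(Q[...,0]<110)&(abs(Q[...,1])<75)]
    c,*_=np.linalg.lstsq(np.c_[r[:,:2],np.ones(len(r))],r[:,2],rcond=None); print("sheet plane slopes, z",c.round(3),len(r))
    for k in ("red","yellow"):
        p=Q[M[k]&(d>0)&(Q[...,2]>60)&(Q[...,2]<105)&(Q[...,0]>60)&(Q[...,0]<170)&(abs(Q[...,1])<85)]
        if len(p): print(k,len(p),np.median(p,0).round(1),"minmax",p.min(0).round(),p.max(0).round())
    return im
E
python3 - <<'E'
from h import *
board(); im=tilt()
cv2.imwrite("pics/sc4.png",cv2.resize(im[150:300,190:370],None,fx=4,fy=4,interpolation=cv2.INTER_CUBIC))
print(totool(tow([172,57,100])))
E
```

```text
time_s: 8.13
ee_pos: [572.7, 142.4, 145.9]
orientation: [[0.099, 0.995, -0.001], [0.995, -0.099, 0.002], [0.002, -0.001, -1.0]]
force: [0.4, 0.4, 1.2]
grip_width: 0.004
side bar x [-39.7 -35.8] ztop [75.5 79.2] sheet x [-4.1 94.6] z [56.9 58.7 60. ]
tcp [-73.2   2.7 143.9] F [-0.5  0.6 -0.4] t 8.1833
sheet plane slopes, z [-3.0000e-03 -2.0000e-03  5.7836e+01] 1552
red 10 [134.1  57.9  94.6] minmax [131.  54.  72.] [140.  61.  99.]
yellow 118 [137.1  27.8  67. ] minmax [124. -11.  62.] [150.  64.  71.]
[-24.49   5.42   4.2 ]
```

View pics/sc4.png

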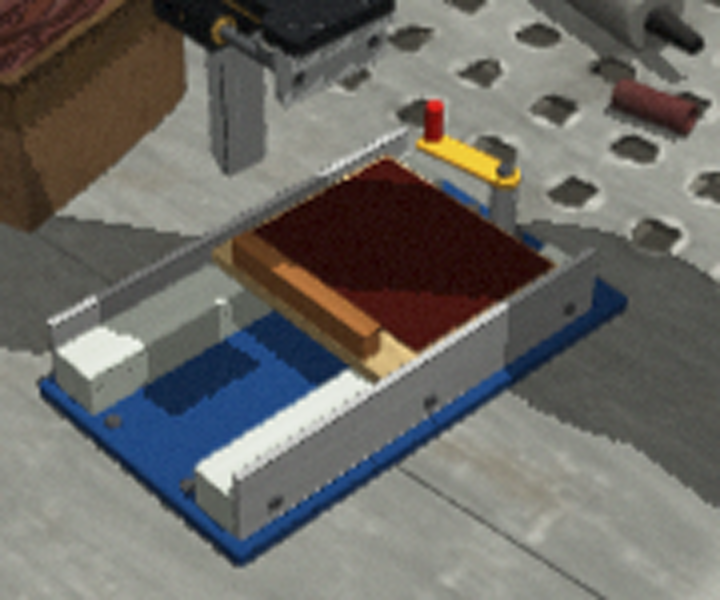

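Board seated and level (slopes ≤0.003, sheet in guides), red pin at crop (434,120) → carrier (134,58), catch still open. Go above the far side of the pin.

```bash
python3 -m creep '[[-3,0.7,0,0,0,0,0],[-6,1.4,0,0,0,0,0],[-9,2.1,0,0,0,0,0],[-12,2.8,0,0,0,0,0],[-15,3.5,0,0,0,0,0],[-18,4.2,0,0,0,0,0],[-21,4.8,0,0,0,0,0],[-23,5.4,0,0,0,0,0],[-24.5,5.4,1.5,0,0,0,0],[-24.5,5.4,3,0,0,0,0],[-24.5,5.4,4.2,0,0,0,0],[-24.5,5.4,4.2,0,0,0,0]]'
cat >> h.py <<'E'
def tip():
    s=sense(); t=tocar(s["ee_pos"]); print("tcp",t.round(1),"F",s["force"].round(1),"t",s["time_s"])
    for n in ["side","scene"]:
        im,d=eyes.get_image(n); m=eyes.camera_model(n); Q=tocar(cloud(n,im,d,m))
        k=(d>0)&(abs(Q[...,0]-t[0])<16)&(abs(Q[...,1]-t[1])<18)&(Q[...,2]>t[2]-10)&(Q[...,2]<t[2]+110)&~masks(im)["red"]&~masks(im)["yellow"]
        q=Q[k]; print(n,k.sum(),"zmin",np.percentile(q[:,2],[0,1,3,10]).round(1),"x",np.percentile(q[:,0],[2,50,98]).round(1),"y",np.percentile(q[:,1],[2,50,98]).round(1))
    return im
E
python3 - <<'E'
from h import *
tip(); print(totool(tow([172,57,37])),turnz(ey))
E
```

```text
time_s: 9.23
ee_pos: [598.9, -106.8, 96.9]
orientation: [[0.099, 0.995, -0.009], [0.995, -0.099, 0.003], [0.002, -0.009, -1.0]]
force: [-0.3, 0.3, 1.3]
grip_width: 0.005
tcp [171.5  55.   96.9] F [-0.3  0.3  1.3] t 9.2333
side 244 zmin [133.3 136.6 139.5 144.6] x [158.6 163.6 175.2] y [44.2 56.2 68.4]
scene 278 zmin [132.9 138.9 141.7 147.8] x [160.2 164.4 182.1] y [41.  47.2 67.3]
[-0.11  0.09  6.26] 0.3
```

```bash
python3 -m creep '[[0,0.1,1.5,0,0,0,0],[0,0.1,3,0,0,0,0],[0,0.1,4.5,0,0,0,0],[0,0.1,5.8,0,0,0,0],[0,0.1,5.8,0,0,0,0]]'
python3 - <<'E'
from h import *
tip(); tilt()
E
```

```text
time_s: 9.75
ee_pos: [599.9, -105.9, 39.4]
orientation: [[0.097, 0.995, -0.008], [0.995, -0.097, 0.003], [0.002, -0.008, -1.0]]
force: [-0.1, -0.1, -1.3]
grip_width: 0.001
tcp [170.5  56.   39.4] F [-0.1 -0.1 -1.3] t 9.75
side 225 zmin [76.1 81.4 84.2 90.4] x [157.5 163.3 181.5] y [44.6 55.7 69.7]
scene 254 zmin [76.5 79.6 84.5 90.8] x [159.8 163.6 180.5] y [41.7 48.9 67. ]
sheet plane slopes, z [-2.0000e-03  0.0000e+00  5.7879e+01] 1712
red 9 [135.6  57.3  94.8] minmax [129.  53.  91.] [138.  62.  98.]
yellow 120 [137.1  27.1  67. ] minmax [123. -10.  62.] [153.  66.  70.]
```

```bash
python3 -m creep '[[1.2,0,0,0,0,0,0],[2,0,0,0,0,0,0],[2.6,0,0,0,0,0,0],[3.1,0,0,0,0,0,0],[3.6,-0.2,0,0,0,0,0],[4.2,-0.5,0,0,0,0,0],[4.7,-0.8,0,0,0,0,0],[5.1,-1.1,0,0,0,0,0],[5.5,-1.5,0,0,0,0,0],[5.9,-1.9,0,0,0,0,0],[6.2,-2.3,0,0,0,0,0],[6.4,-2.6,0,0,0,0,0]]'
python3 - <<'E'
from h import *
print(tocar(sense()["ee_pos"]),sense()["force"]); im=tilt()
cv2.imwrite("pics/sc5.png",cv2.resize(im[150:300,190:370],None,fx=4,fy=4,interpolation=cv2.INTER_CUBIC))
E
```

```text
time_s: 10.9
ee_pos: [581.3, -39.6, 42.5]
orientation: [[0.097, 0.995, -0.005], [0.995, -0.097, 0.002], [0.001, -0.005, -1.0]]
force: [0.9, -1.7, -0.5]
grip_width: 0.006
[106.46298882  30.61769004  42.4838775 ] [ 0.86315624 -1.74472758 -0.45750334]
sheet plane slopes, z [-2.0000e-03 -0.0000e+00  5.7862e+01] 1643
yellow 111 [117.   13.4  67.3] minmax [83. -8. 63.] [151.  35.  71.]
```

View pics/sc5.png

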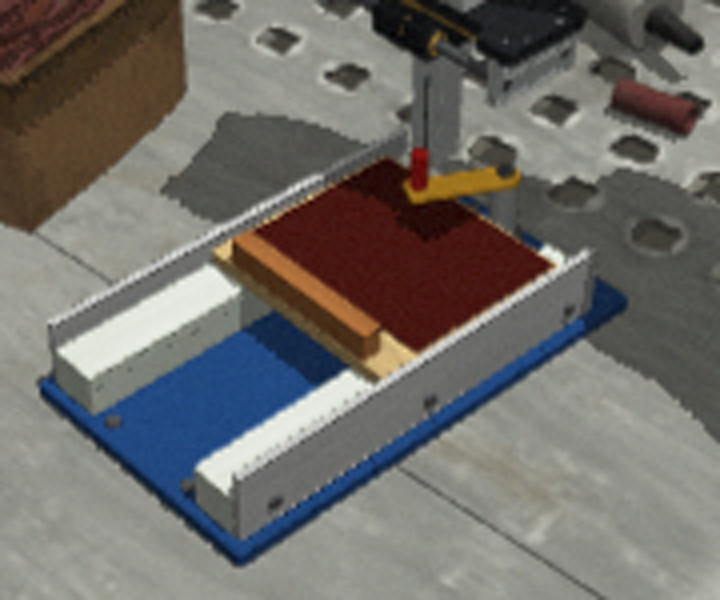

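Catch swung ~1.05 rad, pin at crop (420,168) with the finger behind it. Now go round to its +y side and push it home.

```bash
python3 -m creep '[[-0.7,0,0.2,0,0,0,0],[-0.7,1.5,0.2,0,0,0,0],[-0.7,2.8,0.2,0,0,0,0],[0.8,2.8,0.2,0,0,0,0],[2.0,2.8,0.2,0,0,0,0],[2.0,2,0.2,0,0,0,0],[2.0,1.4,0.2,0,0,0,0],[2.0,0.9,0.2,0,0,0,0],[2.0,0.4,0.2,0,0,0,0],[2.0,0,0.2,0,0,0,0],[2.0,-0.4,0.2,0,0,0,0],[2.0,-0.8,0.2,0,0,0,0]]'
python3 - <<'E'
from h import *
print(tocar(sense()["ee_pos"]),sense()["force"]); im=tilt()
E
```

```text
time_s: 11.95
ee_pos: [574.5, -19.0, 40.6]
orientation: [[0.097, 0.995, -0.005], [0.995, -0.097, 0.002], [0.001, -0.005, -1.0]]
force: [1.0, 1.3, 0.7]
grip_width: 0.008
[86.63313968 21.75440373 40.64256908] [1.01023939 1.31533165 0.65566605]
sheet plane slopes, z [-2.0000e-03 -1.0000e-03  5.7809e+01] 1587
yellow 100 [116.   -1.8  67. ] minmax [78. -8. 64.] [151.  11.  70.]
```

```bash
python3 -m creep '[[0.1,-0.1,0,0,0,0,0],[0.1,-0.2,0,0,0,0,0],[0.1,-0.3,0,0,0,0,0],[0.1,-0.4,0,0,0,0,0],[0.1,-0.5,0,0,0,0,0],[0.1,-0.6,0,0,0,0,0],[0.1,-0.6,0,0,0,0,0]]'
python3 -c "
from h import *
print(tocar(sense()['ee_pos']),sense()['force'])"
```

```text
time_s: 12.58
ee_pos: [570.4, -17.7, 41.1]
orientation: [[0.098, 0.995, -0.001], [0.995, -0.098, 0.002], [0.002, -0.001, -1.0]]
force: [15.7, -2.1, -8.7]
grip_width: 0.003
[85.77042505 17.51339257 41.06147191] [15.74385308 -2.12181858 -8.65273797]
```

Force rose to 16 N at y=17.5: the catch is on its stop. Retreat and check.

```bash
python3 -m creep '[[0,0.8,0,0,0,0,0],[0,2,0,0,0,0,0],[0,3.5,0,0,0,0,0],[0,3.5,-3,0,0,0,0],[0,3.5,-6,0,0,0,0],[0,3.5,-9,0,0,0,0],[3,3.5,-12,0,0,0,0],[6,6,-14,0,0,0,0],[9,9,-14,0,0,0,0],[9,9,-14,0,0,0,0],[9,9,-14,0,0,0,0]]'
python3 - <<'E'
from h import *
im=tilt(); board(); s=sense(); print(s["force"],s["dq"].max())
Q=None
im2,d=eyes.get_image("scene"); Q=tocar(cloud("scene",im2,d,eyes.camera_model("scene")))
p=Q[masks(im2)["yellow"]&(d>0)&(Q[...,2]>63)&(Q[...,2]<71)&(Q[...,0]>60)&(Q[...,0]<160)&(abs(Q[...,1])<60)]
v=cv2.fitLine(p[:,:2].astype(np.float32),cv2.DIST_HUBER,0,.01,.01).ravel(); print("arm angle",np.arctan2(-v[0],v[1])%np.pi)
cv2.imwrite("pics/sc6.png",cv2.resize(im[150:300,190:370],None,fx=4,fy=4,interpolation=cv2.INTER_CUBIC))
E
```

```text
time_s: 13.5
ee_pos: [669.5, 65.3, 180.4]
orientation: [[0.095, 0.995, -0.002], [0.995, -0.095, 0.003], [0.003, -0.002, -1.0]]
force: [0.3, -1.2, -0.1]
grip_width: 0.007
sheet plane slopes, z [-0.     0.    57.695] 1587
yellow 96 [117.2  -3.9  66.8] minmax [ 78. -11.  62.] [149.  10.  70.]
side bar x [-39.7 -35.1] ztop [76.  79.2] sheet x [-0.6 84. ] z [57.1 58.6 60. ]
tcp [ -3.9 106.7 180.3] F [ 0.2 -0.1  0.3] t 13.6
[ 0.15382772 -0.06415872  0.31055819] 0.02146468109207664
arm angle 1.6575265
```

View pics/sc6.png

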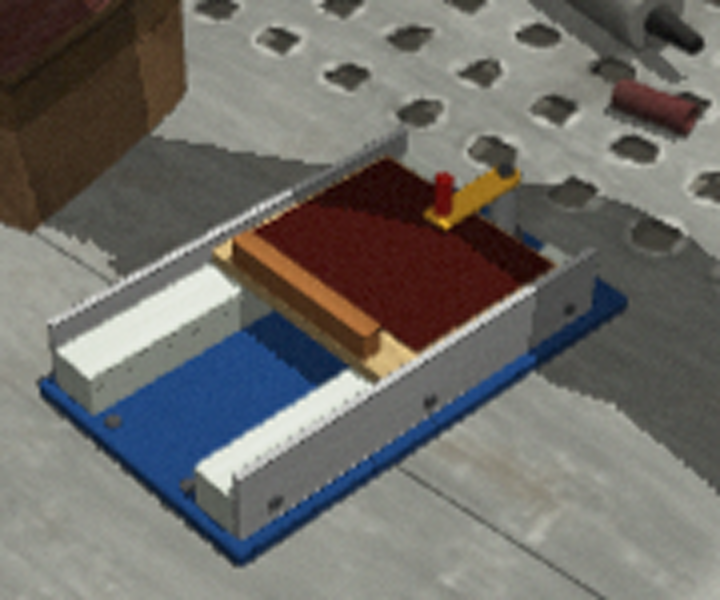

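The catch points straight back along the rails over the seated, level board (pin at crop (443,195)), and the gripper is clear. Handing in.

```bash
python3 -c "
from plant import job
print(job.finish_job())"
```

```text
the job is handed in; nothing more can be done
None
```

I pushed the board along the rails until it dropped into the notches, then swung the catch over it onto its stop. The arm was clear of everything when I handed in, at about 13.7 s; no verdict was reported.

**Last checks**
- **Board:** the sheet is 8 mm lower than at the start, with fitted slopes under 0.003. The rear of the bar measured about x = -39.5 mm against -37.5 mm nominal, within the 3 mm play.
- **Catch:** contact force rose to about 16 N at the stop. A line fitted to the yellow arm gave 1.66 rad, just past the 1.6 stop. I put the excess down to measurement noise; the last image shows it pointing straight back over the board.
- **Bystanders:** the fingers went nowhere near them, and the roll to the right looks unmoved in the last image. I did not measure any of their positions afterwards.

**What disagreed**
- **Fingertip height:** the real fingertips were about 37 mm higher than the reported tool position. The first push therefore passed just above the bar without moving the board. I measured the offset from the depth images and corrected for it.
- **Carrier position:** my first estimate was 4.5 mm off sideways. I corrected it from the bar seen in the wrist camera.

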